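# Unlock the carrier and show the red carton to the code reader

## Robot

A 6-joint arm with a two-finger parallel gripper is mounted at the origin on the work surface. World frame = base frame: x ahead of the robot, y to its left, z up, the work surface at z = 0. Lengths are in mm, angles in rad, forces in N, time in s.
With the tool pointing down it reaches from about 300 to 775 mm from the base axis. Payload 14.6 kg.
Tool frame: the origin (TCP) lies between the finger pads; the fingertips stand 19 mm ahead of it and the grasp point (between the pads) is the TCP; x points along the fingers, y is the direction in which the jaws open and shut, and the axes are right-handed (so a half turn about x gives the same grasp; the last joint's range is limited). The gripper opens to 94 mm and grips with 3 to 60 N. Pads are 16 mm wide; open, the fingers measure 119 mm over their backs; the gripper's body (75 mm by 177 mm) begins 78 mm behind the grasp point.
Start: joints at [1.092, 0.3, 1.521, -0, 1.321, -0.067], TCP at [220.139, 504.012, 224.446] pointing down, gripper open.
Joint ranges: [-3.03, 3.03], [-0.79, 2.21], [0.23, 2.52], [-1.04, 4.18], [0, 3.07], [-2.55, 2.55]. Speed limits (rad/s): [2.22, 2.22, 2.57, 3.14, 3.14, 3.14].

## Interface

Orientations are given as [roll, pitch, yaw] about the fixed x, y, z axes, in that order (R = Rz(yaw) Ry(pitch) Rx(roll)).
In Python, from cell import manip gives the robot as it stands.
- The arm moves only by the tool jog_arm, never from a script. Its argument "series" is one flat list of numbers, 7 for each row, row after row: the turn, a rotation vector about the world's x, y, z in rad, then the shift along the world's x, y, z in m, then the opening, from -1 (shut) to 1 (fully open). A call has 1 to 20 rows; each row is the pose to reach, as a shift and turn from the pose commanded when the call began; what a row does not reach only later rows make up. A row lasts 1/8 s, in which the tool goes at most 62.5 mm and 10.7 degrees, less where a joint would pass 70% of its speed; a pose out of reach is approached as far as the arm can. A call with a gripper value outside its range is refused whole. The fingers move at their own pace and stop on an object; "squeeze" is the grip in N (left out, the last holds). Time passes only in rows, so rows that repeat a pose let the fingers close. It gives the time, the measured TCP pose, the force and the opening at its end, in the units of the state.
- manip.read_state(): the state, without advancing time (a new reading comes with each control period).
- manip.camera(name): name is "scene" or "top" or "wrist"; returns a dict with "color" (480x640x3 uint8, blue, green, red), "range_z" (480x640 float32, mm along the optical axis (not along the pixel's ray), 0 where there is no reading), "fx", "fy", "cx", "cy" (pixels), "D" ([k1, k2, p1, p2, k3] as OpenCV has them; the pictures are not rectified), "pose" (4x4, takes a point from camera to world coordinates); the wrist camera has in their place "mount" (4x4, takes a point from camera to tool coordinates, whose origin is the TCP and whose axes are the tool frame's). Camera axes: x right, y down, z forward; pixel columns grow to the right and rows downward; lengths in mm; the calibration is good to about 2 mm. A picture is of the moment at which its call begins: read the wrist's pose just before it.
- manip.sign_off(): hands the job in, once; it reports no verdict.
The state is a dict: "clock": time; "joints": joint angles; "qd": joint speeds; "effort": joint torques, N m; "eef_pos": TCP position; "eef_rot": TCP orientation; "wrist_force": force on the tool from outside, world axes, zero at the start; "moment": the same for the moment, N m; "finger_gap": finger opening in mm.
Only numpy, scipy, OpenCV 4.12 (cv2) and the standard library are available. Lean on these libraries where they do the work, as an engineer would, in place of code of your own. Each camera call takes 0.05 s, during which the arm holds its last target.

## Task

Slide the black grip of the orange transport lock all the way to its end stop, so that the cartons in the carrier are free, then draw out the carton with the red top and hold it up to the code reader: upright, blue label squarely facing the reader's window, label centre level with the middle of the window, straight in front of it (over the round green mark on the stand) and 100 mm from it. Finish holding it there still, in the gripper and clear of everything else; do not put it down or let go, leave the lock open, and leave the other cartons and the loose things on the table where they are.

Things in the scene. Friction and masses are not known exactly. Their poses are not given: they have to be found in the camera images.
- carrier: black carrier plate fixed to the table, 210 x 340 x 8 mm, with a grey block (top 26 mm above the table) of three pockets in a row along the carrier's y axis, 76 mm apart, each 18 mm deep and about 2.5 mm wider than its carton all round; the pocket floor is 8 mm above the table. Origin: on the table under the middle pocket; z up, y along the row, x towards the 93 mm high aluminium wall that carries the lock (its near face is 92 mm from the row's centre line).
- lock (a joint): travel of the orange comb lock in m: 0 = locked, 0.038 = end stop, fully open; it starts between 0 and 0.010. It slides along the carrier's -y (away from the pockets, on the grip's side), takes about 3 N and stays where it is left. Its three tabs (16 mm wide, 107 to 112 mm above the table, reaching from the wall to the row's centre line) lie over the cartons' tops when locked and between the pockets when open.
- lock_grip (a point): centre of the lock's black grip, a block standing on the orange lock: 28 mm along the carrier's x, 20 mm along its y, 40 mm high. Its top is 152 mm above the table, its foot (on an orange plate 30 mm wide along y) 112 mm; this point is 132 mm above the table. Axes as the carrier's. It moves with the lock.
- carton_red_center (a point): centre (half-way up) of the wanted white carton, top 20 mm red: 28 mm thick (x) x 44 mm wide (y) x 95 mm high (z), 60 to 130 g, stiff. It stands in one of the pockets, top 103 mm above the table. Blue label, 34 x 40 mm, in the middle of its +x face; a blue strip on top marks that side. In the carrier its x points along the carrier's y; its y faces, 44 mm apart, are free for fingers.
- red_label (a point): centre of the red carton's blue label, on its +x face, 14 mm from the carton's centre and level with it. Axes as the carton's.
- carton_red: the same wanted carton, origin in the middle of its underside, 47.5 mm below its centre; same axes.
- reader: code reader on its stand, fixed to the table: a flat foot 230 x 120 x 8 mm, a post and a grey head 66 x 60 x 56 mm (top 228 mm above the table) with a round green window. Origin: on the table under the head, 30 mm behind the window; z up, the window looks along its -x.
- reader_window (a point): middle of the reader's window, 200 mm above the table. Axes as the reader's.
- aim (a point): point in the air where the label's centre must be: 100 mm straight in front of the window, 200 mm above the table, above the green and white ring mark on the stand's foot. Axes as the reader's: when the carton faces the reader, its x axis points along this x axis, towards the window.
- carton_yellow_center (a point): centre of a like carton with a yellow top, in another pocket; leave it standing.
- carton_green_center (a point): centre of a like carton with a green top, in another pocket; leave it standing.
- coolant_brick: blue coolant brick 90 x 160 x 32 mm lying on the table; origin at its underside; leave alone.
- small_carton: small plain white box 100 x 70 x 50 mm; origin at its underside; leave alone.
- marker: red marker 16 mm thick, about 120 mm long, lying on the table; leave alone.
- vial_jar: jar with blue cap, 48 mm across, 75 mm high; origin at its underside; leave alone.
- screwdriver: screwdriver lying on the table; leave alone.
There are look-alikes about, which are no part of the job. Leave any pink look-alike of the carton_red alone.

How it is judged (in metres and radians):
On the way, in this order (a step that is already met when the one before it is completed fails the run):
1. the lock grip has been slid to its end stop (value of joint lock above 0.035 m), for 0.2 s.
2. the red carton has been drawn up out of the carrier (height (world z) of carton_red_center above 0.13 m and contact force between carton_red and carrier below 0.1 N), for 0.1 s.
At the end, for the whole second after the job is handed in: Lock open (0.034 m or more); red carton held by the fingers, still, above 0.18 m, touching neither reader nor carrier, upright within 0.17 rad, label facing the window within 0.20 rad, label centre within 20 mm in distance and 18 mm sideways and in height of the point 100 mm before the window (value of joint lock above 0.034 m and x of red_label in the frame of aim between -0.02 and 0.02 m and y of red_label in the frame of aim between -0.018 and 0.018 m and z of red_label in the frame of aim between -0.018 and 0.018 m and angle between the x axis of carton_red_center and the x axis of aim, either way round below 0.2 rad and angle between carton_red_center's own z axis and vertical below 0.17 rad and linear speed of carton_red below 0.03 m/s and angular speed of carton_red below 0.2 rad/s and height (world z) of carton_red_center above 0.18 m and contact force between the fingers and carton_red above 1 N and contact force between carton_red and reader below 0.1 N and contact force between carton_red and carrier below 0.1 N and x of reader_window in the frame of carton_red_center above 0.08 m); the arm keeps its last pose, push and grip.
It fails at once if another carton is shifted more than 30 mm or knocked over (distance of any of carton_yellow_center, carton_green_center from where it was at the start of the episode above 0.03 m or angle between any of carton_yellow_center, carton_green_center's own z axis and vertical above 0.35 rad).
It fails at once if a loose thing on the table is moved more than 30 mm (distance of any of coolant_brick, small_carton, marker, vial_jar, screwdriver from where it was at the start of the episode above 0.03 m).
It also fails if it takes over 48 s, if anything falls off the work surface, if the arm or the gripper's body presses on something with over 40 N, if the wrist force passes 120 N, or if a joint passes its speed limit or range.

## Working session

There is one attempt and no reset: what is moved stays moved. The work goes in short steps, Python scripts to look and compute and a tool call to move; the robot and the scene stay as the last step left them, time stands still between calls to the robot, and variables do not carry over. Pictures are saved under pics/ and viewed, and the job is handed in when it is done.

Besides the shell and the picture viewer there is one more tool, called after "Request:" in YAML: its name, and indented under it one key for each argument. jog_arm: Moves the arm, as the interface text tells. Its arguments: {"type":"object","properties":{"series":{"type":"array","items":{"type":"number"}},"squeeze":{"type":"number"}},"required":["series"]}

```bash
mkdir -p pics; ls; python3 - <<'E'
from cell import manip
import cv2,pickle
s=manip.read_state();print(s)
for n in("scene","top","wrist"):
    s=manip.read_state()
    c=manip.camera(n);c['state']=s;pickle.dump(c,open(f'pics/{n}0.pkl','wb'));cv2.imwrite(f'pics/{n}0.png',c['color'])
    print(n,c['fx'],c['cx'],c['cy'],c['D'],c.get('pose',c.get('mount')))
E
```

```text
pics
{'clock': 0.0, 'joints': array([ 1.09242088e+00,  3.00454860e-01,  1.52156989e+00,  1.38132062e-05,
        1.32071862e+00, -6.65982231e-02]), 'qd': array([ 1.56556961e-03, -5.07617325e-05,  8.30786400e-04, -8.00702841e-04,
       -1.27248701e-03,  1.80761784e-03]), 'effort': array([-1.25514340e-03, -5.31795502e+01, -3.52747858e+01,  7.07269949e-02,
        2.42416654e-02, -9.89131900e-05]), 'eef_pos': array([220.01866737, 503.81200364, 223.89996679]), 'eef_rot': array([-1.64902121,  1.56964553, -2.06080185]), 'wrist_force': array([ 0.77270255,  0.17230854, -0.14217041]), 'moment': array([-0.01703685, -0.00156519,  0.0604415 ]), 'finger_gap': 93.83775641672679}
scene 544.9452249733746 328.02965111952875 246.92866354025344 [-0.01603783  0.          0.          0.          0.        ] [[ 5.34722961e-01  4.42120943e-01 -7.20139172e-01  1.48549812e+03]
 [ 8.44973410e-01 -2.89386602e-01  4.49750298e-01 -5.65846022e+02]
 [-9.55460219e-03 -8.48990263e-01 -5.28322101e-01  8.74136634e+02]
 [ 0.00000000e+00  0.00000000e+00  0.00000000e+00  1.00000000e+00]]
top 624.3766091765649 323.71868914835204 230.10189040609924 [-0.06157347  0.          0.          0.          0.        ] [[ 2.13130874e-02 -9.84049703e-01  1.76612383e-01  2.58532627e+02]
 [-9.99729246e-01 -2.26268464e-02 -5.42784545e-03  5.08766951e+01]
 [ 9.33745097e-03 -1.76448880e-01 -9.84265515e-01  1.50195268e+03]
 [ 0.00000000e+00  0.00000000e+00  0.00000000e+00  1.00000000e+00]]
wrist 395.85605501278366 318.4708053771345 242.9064810407456 [-0.05014667  0.          0.          0.          0.        ] [[-7.25471108e-04 -2.40769413e-01  9.70582075e-01 -1.60823626e+02]
 [ 9.99999728e-01 -3.03313103e-04  6.72217642e-04 -3.32605194e-01]
 [ 1.32540814e-04  9.70582298e-01  2.40769567e-01 -6.98855693e+01]
 [ 0.00000000e+00  0.00000000e+00  0.00000000e+00  1.00000000e+00]]
```

View pics/scene0.png

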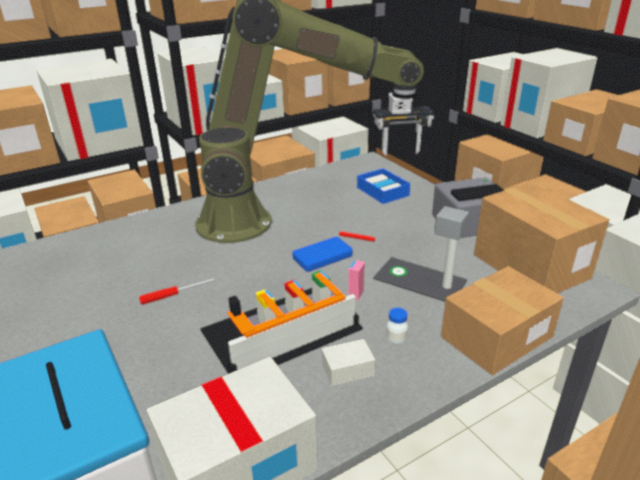

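View pics/top0.png

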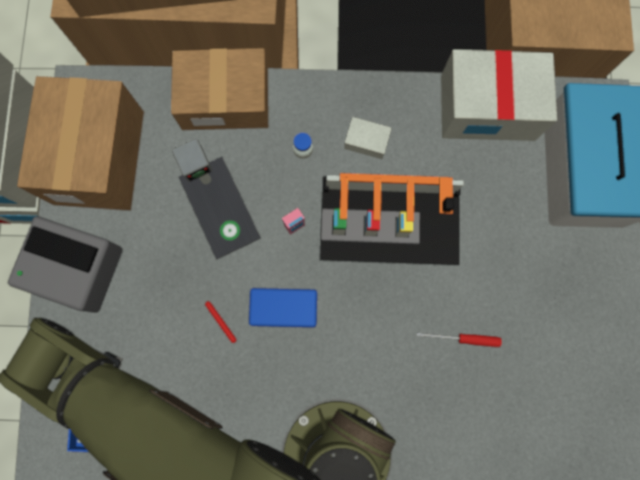

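View pics/wrist0.png

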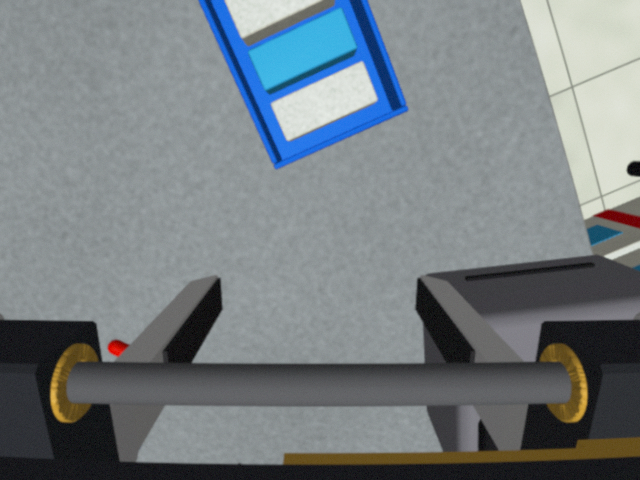

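The top view shows the carrier's cartons at green (341,220), red (373,222) and yellow (405,222). The black grip is at (448,205), the reader head at (190,155) and its ring mark at (230,230). A pink look-alike stands free at (293,219). I'll enlarge the view to confirm.

```bash
cat > h.py <<'E'
import numpy as np,cv2,pickle
from scipy.spatial.transform import Rotation as R
def load(n): return pickle.load(open(f'pics/{n}.pkl','rb'))
def T(c):
    if 'pose' in c: return c['pose']
    s=c['state'];M=np.eye(4);M[:3,:3]=R.from_euler('xyz',s['eef_rot']).as_matrix();M[:3,3]=s['eef_pos'];return M@c['mount']
def ray(c,uv):
    K=np.array([[c['fx'],0,c['cx']],[0,c['fy'],c['cy']],[0,0,1]])
    p=cv2.undistortPoints(np.array(uv,float).reshape(-1,1,2),K,np.array(c['D'],float)).reshape(-1,2)
    M=T(c);return M[:3,3],np.c_[p,np.ones(len(p))]@M[:3,:3].T
def onz(c,uv,z):
    o,d=ray(c,uv);return o+d*((z-o[2])/d[:,2])[:,None]
def proj(c,P):
    M=np.linalg.inv(T(c));P=np.array(P,float).reshape(-1,3)
    K=np.array([[c['fx'],0,c['cx']],[0,c['fy'],c['cy']],[0,0,1]])
    return cv2.projectPoints(P,cv2.Rodrigues(M[:3,:3])[0],M[:3,3],K,np.array(c['D'],float))[0].reshape(-1,2)
E
python3 - <<'E'
from h import *
c=load('top0');im=c['color']
cv2.imwrite('pics/t_car.png',cv2.resize(im[165:275,310:470],None,fx=5,fy=5,interpolation=cv2.INTER_CUBIC))
cv2.imwrite('pics/t_rd.png',cv2.resize(im[130:265,160:320],None,fx=4.4,fy=4.4,interpolation=cv2.INTER_CUBIC))
c=load('scene0');im=c['color']
cv2.imwrite('pics/s_car.png',cv2.resize(im[250:370,195:375],None,fx=4.4,fy=4.4,interpolation=cv2.INTER_CUBIC))
E
```

```text
(no output)
```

View pics/t_car.png

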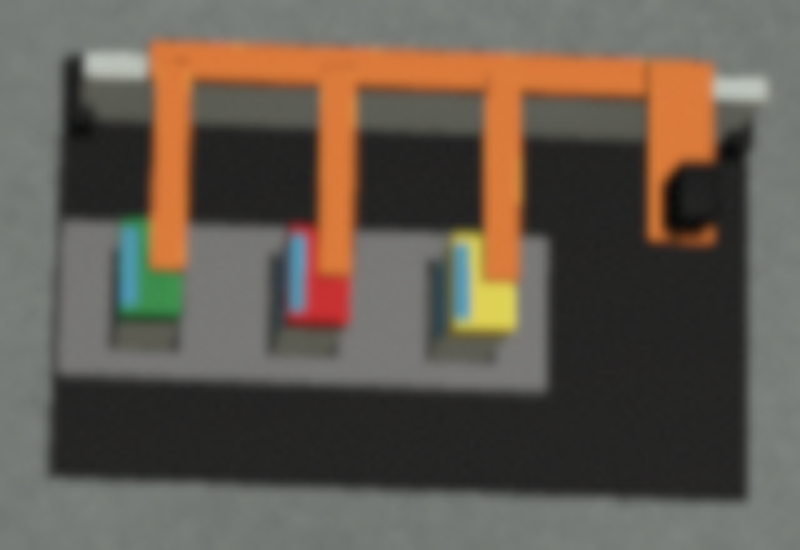

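View pics/t_rd.png

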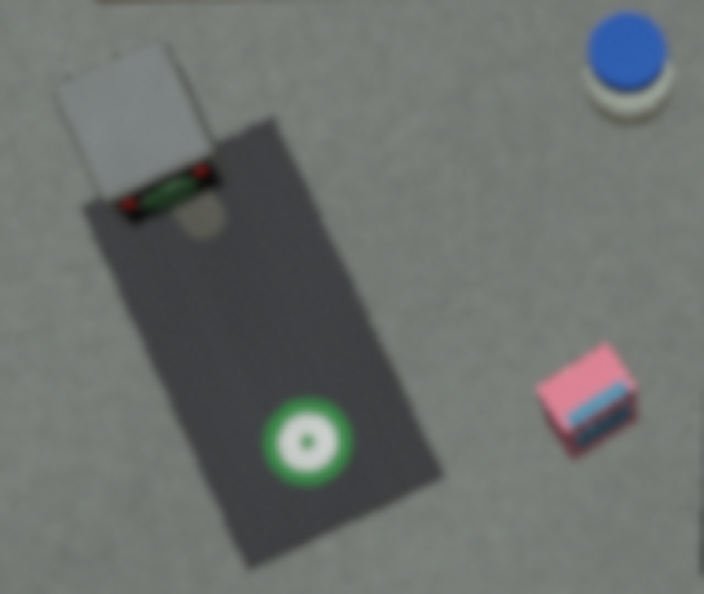

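View pics/s_car.png

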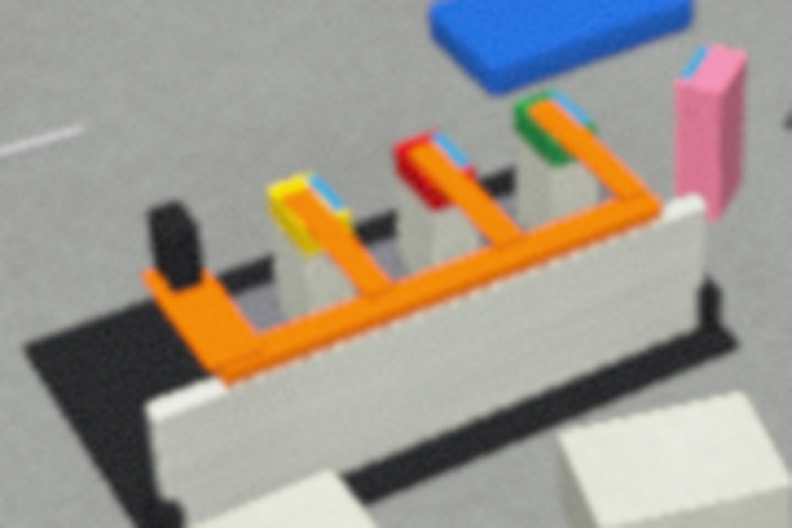

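Enlarged, the red-topped carton is the middle one in the carrier, at top px (373,222), with its blue strip on the carrier's +y side (image left). The pink one at (293,219) stands loose outside the carrier, so it is the look-alike. Next I'll measure positions.

```bash
python3 - <<'E'
from h import *
np.set_printoptions(precision=1,suppress=True)
c=load('top0')
f=lambda L,z,o=(310,165),k=5: onz(c,[( (x+.5)/k-.5+o[0],(y+.5)/k-.5+o[1]) for x,y in L],z)
P=f([(50,475),(747,498)],8);print('plate',P)
B=f([(62,217),(550,236),(548,394),(58,375)],26);print('block',B,B.mean(0))
hsv=cv2.cvtColor(c['color'],cv2.COLOR_BGR2HSV)
print('pocket bottoms-left/right near edges',f([(109,348),(180,350),(268,354),(340,356),(427,360),(496,362)],26))
print('carton tops near corners',f([(120,318),(182,318),(286,325),(349,325),(450,330),(516,332)],103))
print('tab ends',f([(150,268),(186,269),(318,273),(354,275),(484,279),(521,280)],112))
print('grip top',f([(690,165),(717,165),(690,228),(667,228)],152))
print('grip plate',f([(647,243),(717,245),(715,65)],112))
print('wall top',f([(85,76),(768,101)],93))
g=lambda L,z:f(L,z,(160,130),4.4)
print('foot',g([(83,207),(273,117),(441,475),(250,568)],8))
print('mark',g([(307,442)],8))
print('head',g([(57,95),(162,42),(212,145),(104,197)],228))
# depth check
for uv in[(373,228),(448,205),(190,155),(230,230)]:
    z=c['range_z'][uv[1],uv[0]];o,d=ray(c,[uv]);print(uv,o+d*z)
s=load('scene0')
print('sproj',proj(s,onz(c,[(230,230)],8)))
E
```

```text
plate [[ 454.1   51.     8. ]
 [ 450.3 -286.4    8. ]]
block [[ 577.5   48.    26. ]
 [ 573.7 -188.4   26. ]
 [ 496.2 -187.    26. ]
 [ 500.1   48.3   26. ]] [536.9 -69.8  26. ]
pocket bottoms-left/right near edges [[ 513.8   24.1   26. ]
 [ 513.6  -10.    26. ]
 [ 512.6  -52.3   26. ]
 [ 512.4  -86.9   26. ]
 [ 511.5 -128.8   26. ]
 [ 511.2 -162.    26. ]]
carton tops near corners [[ 514.5   20.8  103. ]
 [ 515.1   -7.5  103. ]
 [ 513.   -55.   103. ]
 [ 513.6  -83.7  103. ]
 [ 512.4 -129.9  103. ]
 [ 512.1 -160.1  103. ]]
tab ends [[ 536.2    7.8  112. ]
 [ 536.1   -8.6  112. ]
 [ 535.7  -68.6  112. ]
 [ 535.1  -85.   112. ]
 [ 534.7 -144.2  112. ]
 [ 534.6 -161.1  112. ]]
grip top [[ 580.6 -230.9  152. ]
 [ 580.9 -243.   152. ]
 [ 551.9 -230.4  152. ]
 [ 551.7 -220.2  152. ]]
grip plate [[ 553.2 -218.9  112. ]
 [ 553.  -251.1  112. ]
 [ 637.9 -251.6  112. ]]
wall top [[ 630.4   38.9   93. ]
 [ 626.3 -280.4   93. ]]
foot [[652.6 404.6   8. ]
 [707.4 300.3   8. ]
 [504.6 197.1   8. ]
 [450.6 299.9   8. ]]
mark [[521.4 271.9   8. ]]
head [[650.1 368.8 228. ]
 [677.9 319.5 228. ]
 [626.7 292.2 228. ]
 [599.7 342.7 228. ]]
(373, 228) [[517.4 -69.3 100.9]]
(448, 205) [[ 563.4 -231.2  153.6]]
(190, 155) [[643.1 331.5 225.9]]
(230, 230) [[520.  269.1  16.9]]
sproj [[399.2 270.9]]
```

```bash
python3 - <<'E'
from h import *
np.set_printoptions(precision=4,suppress=True)
c=load('wrist0');s=c['state']
M=R.from_euler('xyz',s['eef_rot']).as_matrix();print(M)
y=M[:,1];print('yaw of tool y',np.arctan2(y[1],y[0]),'j1',s['joints'][0],'j6',s['joints'][5])
# finger/obst heights
E
```

```text
[[-0.0005  0.4002  0.9164]
 [-0.0009  0.9164 -0.4002]
 [-1.     -0.0011 -0.0001]]
yaw of tool y 1.159012798380328 j1 1.0924125779657923 j6 -0.06660240580407965
```

Request:
jog_arm:
  series: [0,0,-0.073,0.022,-0.046,0,1,0,0,-0.146,0.043,-0.092,0,1,0,0,-0.22,0.065,-0.138,0,1,0,0,-0.293,0.086,-0.184,0,1,0,0,-0.366,0.108,-0.23,0,1,0,0,-0.439,0.13,-0.276,0,1,0,0,-0.512,0.151,-0.322,0,1,0,0,-0.586,0.173,-0.368,0,1,0,0,-0.659,0.195,-0.414,0,1,0,0,-0.732,0.216,-0.46,0,1,0,0,-0.805,0.238,-0.506,0,1,0,0,-0.878,0.26,-0.552,0,1,0,0,-0.952,0.281,-0.598,0,1,0,0,-1.025,0.303,-0.644,0,1,0,0,-1.098,0.324,-0.69,0,1,0,0,-1.171,0.346,-0.736,0,1,0,0,-1.171,0.346,-0.736,0,1,0,0,-1.171,0.346,-0.736,0,1]

```text
clock: 2.4
eef_pos: [565.9, -231.4, 224.0]
eef_rot: [-2.155, 1.57, 2.546]
wrist_force: [-0.0, 0.3, 0.2]
finger_gap: 94.1
```

```bash
cat > snap.py <<'E'
import sys
from cell import manip
from h import *
n,tag=sys.argv[1:3]
s=manip.read_state();c=manip.camera(n);c['state']=s;pickle.dump(c,open(f'pics/{n}{tag}.pkl','wb'));cv2.imwrite(f'pics/{n}{tag}.png',c['color'])
np.set_printoptions(precision=3,suppress=True)
print(s['clock'],s['eef_pos'],s['eef_rot'],s['joints'],s['wrist_force'],s['finger_gap'])
E
python3 snap.py wrist 1
```

```text
2.4 [ 565.869 -231.448  224.028] [-2.155  1.57   2.546] [-0.448  0.439  1.333  0.     1.37  -0.437] [-0.013  0.302  0.154] 94.1287925920929
```

View pics/wrist1.png

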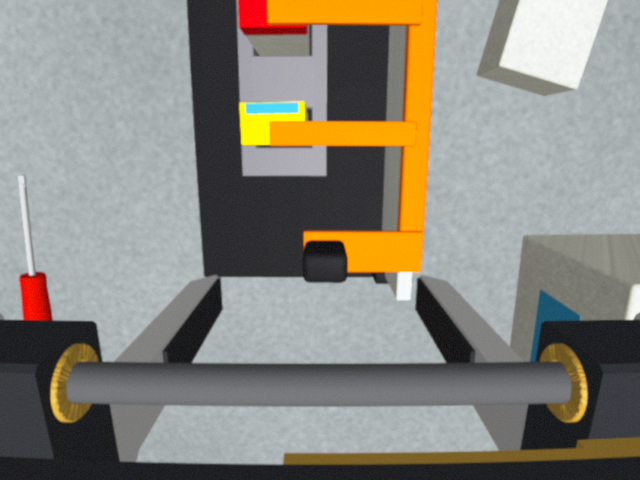

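The wrist view shows the grip at px (303–347, 242–281), the yellow carton at (272,123) and the red carton above it at (253,12). I'll project these to world positions.

```bash
python3 - <<'E'
from h import *
np.set_printoptions(precision=1,suppress=True)
c=load('wrist1');im=c['color']
cv2.imwrite('pics/w1c.png',cv2.resize(im[220:300,270:430],None,fx=5,fy=5,interpolation=cv2.INTER_CUBIC))
print('grip top L/R/top/bot',onz(c,[(303,260),(347,260),(325,242),(325,281)],152))
print('plate',onz(c,[(303,231),(422,231),(422,272)],112))
print('yellow tab', onz(c,[(270,122),(270,146)],112),'carton',onz(c,[(240,102),(305,102),(240,144)],103))
print('block',onz(c,[(243,176),(327,176)],26))
print(onz(load('top0'),[(448,205)],152))
E
```

```text
grip top L/R/top/bot [[ 556.  -230.3  152. ]
 [ 582.9 -230.6  152. ]
 [ 569.6 -219.1  152. ]
 [ 569.4 -244.   152. ]]
plate [[ 554.6 -220.7  112. ]
 [ 638.8 -221.6  112. ]
 [ 640.3 -252.1  112. ]]
yellow tab [[ 534.2 -146.5  112. ]
 [ 533.6 -162.   112. ]] carton [[ 513.2 -132.5  103. ]
 [ 557.4 -133.2  103. ]
 [ 511.8 -160.4  103. ]]
block [[ 498.  -188.    26. ]
 [ 573.5 -188.9   26. ]]
[[ 563.8 -231.5  152. ]]
```

View pics/w1c.png

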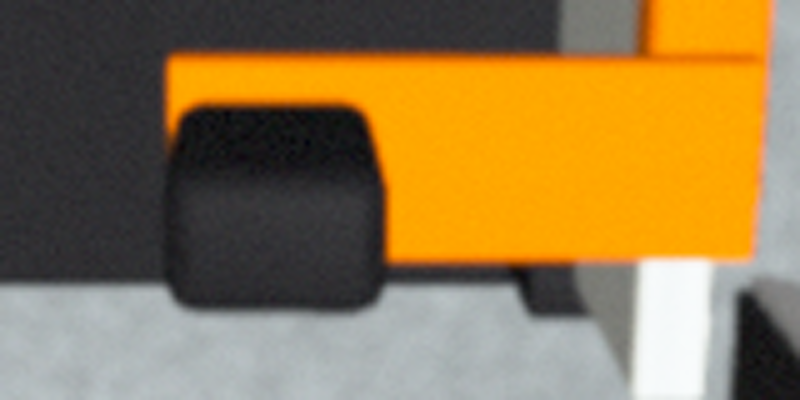

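Request:
jog_arm:
  series: [0,0,0,0.003,-0.005,-0.03,1,0,0,0,0.003,-0.005,-0.06,1,0,0,0,0.003,-0.005,-0.08,1,0,0,0,0.003,-0.005,-0.085,1,0,0,0,0.003,-0.005,-0.085,0,0,0,0,0.003,-0.005,-0.085,-1,0,0,0,0.003,-0.005,-0.085,-1,0,0,0,0.003,-0.005,-0.085,-1,0,0,0,0.003,-0.005,-0.085,-1,0,0,0,0.003,-0.005,-0.085,-1]
  squeeze: 25

```text
clock: 3.7
eef_pos: [569.1, -237.0, 139.4]
eef_rot: [-2.261, 1.571, 2.439]
wrist_force: [-0.5, 0.2, -0.2]
finger_gap: 37.8
```

Request:
jog_arm:
  series: [0,0,0,0,0,0,-1,0,0,0,0,0,0,-1,0,0,0,0,0,0,-1]

```text
clock: 4.08
eef_pos: [569.6, -237.0, 139.5]
eef_rot: [1.362, 1.57, -0.221]
wrist_force: [5.3, -1.4, -2.3]
finger_gap: 27.7
```

Gripped at 27.7 mm, which matches the 28 mm block. Now I'll slide it along −y.

Request:
jog_arm:
  series: [0,0,0,0,-0.004,0,-1,0,0,0,0,-0.009,0,-1,0,0,0,0,-0.014,0,-1,0,0,0,0,-0.019,0,-1,0,0,0,0,-0.024,0,-1,0,0,0,0,-0.027,0,-1,0,0,0,0,-0.027,0,-1]

```text
clock: 4.95
eef_pos: [569.2, -264.5, 139.4]
eef_rot: [0.668, 1.57, -0.916]
wrist_force: [4.7, -2.2, -1.6]
finger_gap: 28.1
```

Request:
jog_arm:
  series: [0,0,0,0,-0.002,0,-1,0,0,0,0,-0.004,0,-1,0,0,0,0,-0.006,0,-1,0,0,0,0,-0.008,0,-1,0,0,0,0,-0.008,0,-1,0,0,0,0,-0.008,0,-1]

```text
clock: 5.7
eef_pos: [569.2, -269.0, 139.3]
eef_rot: [-2.857, 1.565, 1.844]
wrist_force: [0.7, 22.3, 3.7]
finger_gap: 28.0
```

```bash
python3 snap.py top 2; python3 - <<'E'
from h import *
c=load('top2');cv2.imwrite('pics/t2c.png',cv2.resize(c['color'][165:275,310:470],None,fx=5,fy=5,interpolation=cv2.INTER_CUBIC))
E
```

```text
5.7 [ 569.21  -269.023  139.258] [-2.857  1.565  1.844] [-0.501  0.553  1.366  0.004  1.226 -0.492] [ 0.745 22.259  3.659] 28.046843539073173
```

View pics/t2c.png

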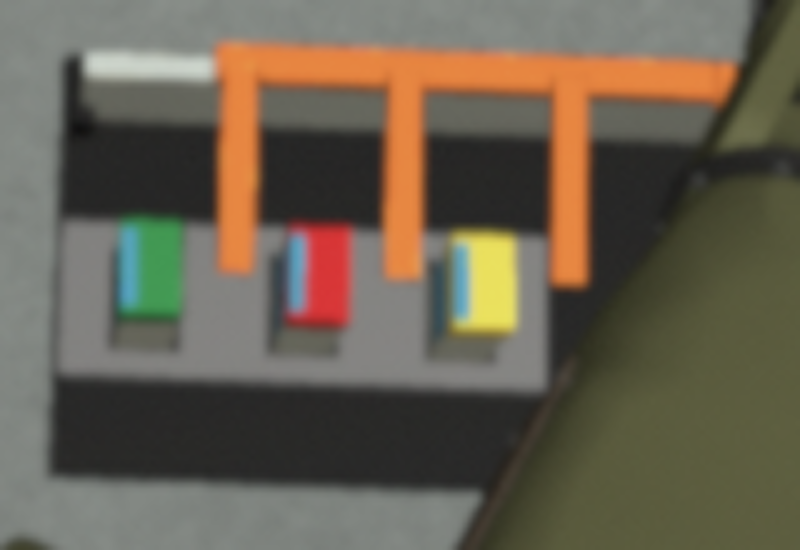

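The lock hit its stop: 22 N of reaction, and the tabs now sit midway between the pockets. I'll release and move above the red carton.

Request:
jog_arm:
  series: [0,0,0,0,0.002,0,-1,0,0,0,0,0.003,0,0,0,0,0,0,0.003,0,1,0,0,0,0,0.003,0,1,0,0,0,0,0.003,0,1,0,0,0,0,0.003,0,1,0,0,0,0,0.003,0.03,1,0,0,0,0,0.003,0.07,1,0,0,0,0,0.003,0.1,1,0,0,0,-0.01,0.04,0.1,1,0,0,0,-0.02,0.085,0.1,1,0,0,0,-0.03,0.13,0.1,1,0,0,0,-0.034,0.165,0.1,1,0,0,0,-0.034,0.165,0.1,1,0,0,0,-0.034,0.165,0.1,1]

```text
clock: 7.62
eef_pos: [535.3, -107.5, 239.5]
eef_rot: [0.744, 1.571, -0.839]
wrist_force: [-0.7, 0.2, 0.7]
finger_gap: 93.5
```

```bash
python3 snap.py wrist 3; python3 snap.py top 3;python3 - <<'E'
from h import *
c=load('top3');cv2.imwrite('pics/t3c.png',cv2.resize(c['color'][165:275,310:470],None,fx=5,fy=5,interpolation=cv2.INTER_CUBIC))
E
```

```text
7.625 [ 535.26  -107.492  239.532] [ 0.744  1.571 -0.839] [-0.265  0.279  1.512 -0.     1.35  -0.253] [-0.75   0.219  0.723] 93.4923022734292
7.675 [ 535.226 -107.793  239.396] [-0.387  1.571 -1.97 ] [-0.266  0.28   1.512 -0.     1.35  -0.253] [-0.002 -0.909  0.271] 94.1184578400155
```

View pics/wrist3.png

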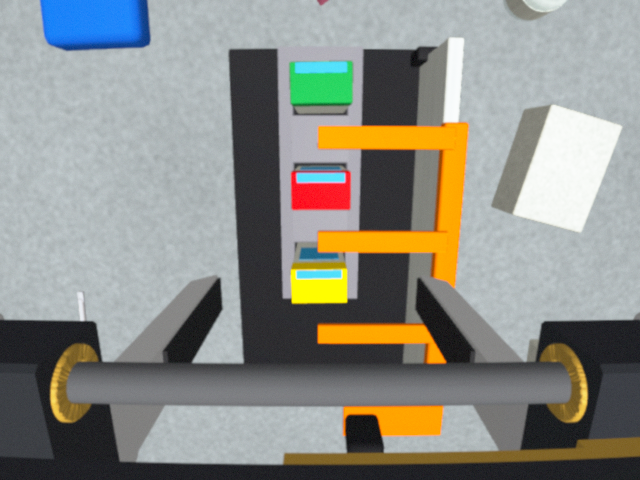

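View pics/t3c.png

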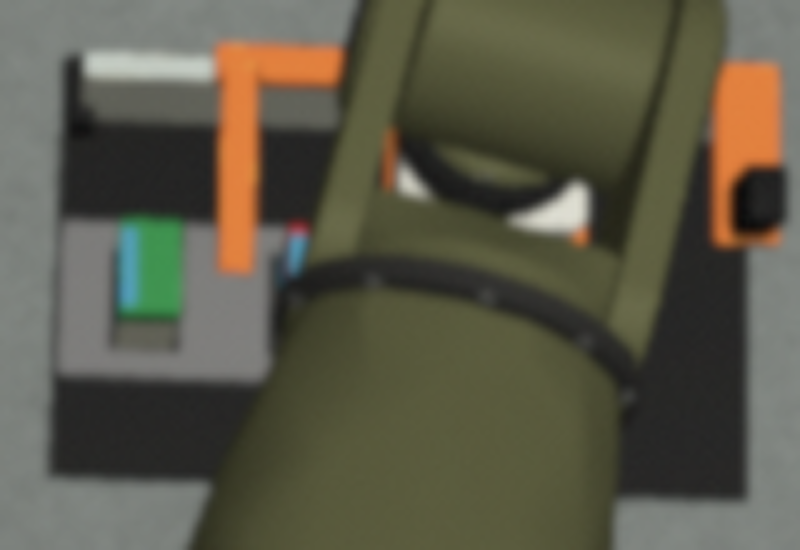

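The lock stayed open. In the wrist view the red top is at px (291–350, 171–209), with the tabs clear of it on both sides.

```bash
python3 - <<'E'
from h import *
np.set_printoptions(precision=1,suppress=True)
c=load('wrist3')
h=cv2.cvtColor(c['color'],cv2.COLOR_BGR2HSV)
m=((h[...,0]<8)|(h[...,0]>172))&(h[...,1]>150)&(h[...,2]>90)
m[:150]=0;m[230:]=0;m[:,:280]=0;m[:,360:]=0
x,y,w,hh=cv2.boundingRect(m.astype(np.uint8));print(x,y,w,hh)
P=onz(c,[(x,y),(x+w-1,y),(x,y+hh-1),(x+w-1,y+hh-1)],103);print(P,P.mean(0))
print('tabs',onz(c,[(317,126),(317,149),(317,231),(317,253)],112))
E
```

```text
291 171 60 39
[[515.2 -56.5 103. ]
 [558.9 -57.  103. ]
 [514.4 -84.9 103. ]
 [559.1 -85.5 103. ]] [536.9 -71.  103. ]
tabs [[ 534.9  -24.9  112. ]
 [ 534.7  -40.7  112. ]
 [ 533.9 -100.3  112. ]
 [ 533.7 -117.3  112. ]]
```

Request:
jog_arm:
  series: [0,0,0,0.001,0.02,0,1,0,0,0,0.001,0.037,0,1,0,0,0,0.001,0.037,-0.03,1,0,0,0,0.001,0.037,-0.06,1,0,0,0,0.001,0.037,-0.09,1,0,0,0,0.001,0.037,-0.12,1,0,0,0,0.001,0.037,-0.145,1,0,0,0,0.001,0.037,-0.163,1,0,0,0,0.001,0.037,-0.17,1,0,0,0,0.001,0.037,-0.17,1,0,0,0,0.001,0.037,-0.17,-1,0,0,0,0.001,0.037,-0.17,-1,0,0,0,0.001,0.037,-0.17,-1,0,0,0,0.001,0.037,-0.17,-1,0,0,0,0.001,0.037,-0.17,-1,0,0,0,0.001,0.037,-0.17,-1,0,0,0,0.001,0.037,-0.17,-1,0,0,0,0.001,0.037,-0.17,-1]
  squeeze: 30

```text
clock: 9.98
eef_pos: [536.2, -70.0, 69.5]
eef_rot: [1.35, 1.571, -0.233]
wrist_force: [1.4, -0.2, -0.6]
finger_gap: 43.8
```

Request:
jog_arm:
  series: [0,0,0,0,0,0.01,-1,0,0,0,0,0,0.025,-1,0,0,0,0,0,0.045,-1,0,0,0,0,0,0.07,-1,0,0,0,0,0,0.1,-1,0,0,0,0,0,0.13,-1,0,0,0,0,0,0.145,-1,0,0,0,0,0,0.145,-1,0,0,0,0,0,0.145,-1]

```text
clock: 11.1
eef_pos: [535.7, -69.9, 213.4]
eef_rot: [-1.763, 1.569, 2.937]
wrist_force: [-0.5, -0.3, -1.0]
finger_gap: 44.0
```

```bash
python3 snap.py scene 4; python3 snap.py wrist 4;python3 - <<'E'
from h import *
c=load('scene4');cv2.imwrite('pics/s4c.png',cv2.resize(c['color'][200:370,195:435],None,fx=3.3,fy=3.3,interpolation=cv2.INTER_CUBIC))
E
```

```text
11.1 [535.728 -69.912 213.364] [-1.763  1.569  2.937] [-0.198  0.288  1.562  0.     1.293 -0.186] [-0.512 -0.345 -0.955] 43.967320565233976
11.15 [535.727 -69.905 213.265] [-1.763  1.569  2.938] [-0.198  0.289  1.562  0.     1.293 -0.186] [-0.051  0.194 -1.762] 43.98741992766975
```

View pics/s4c.png

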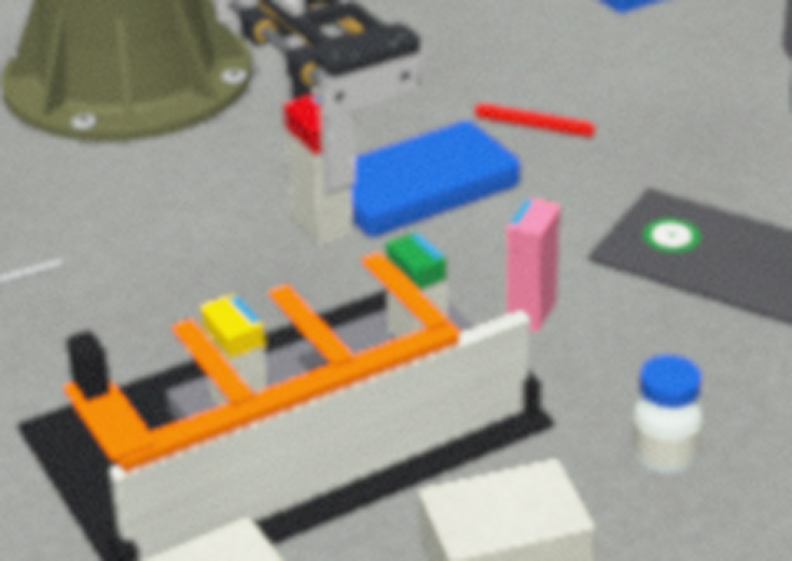

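View pics/wrist4.png

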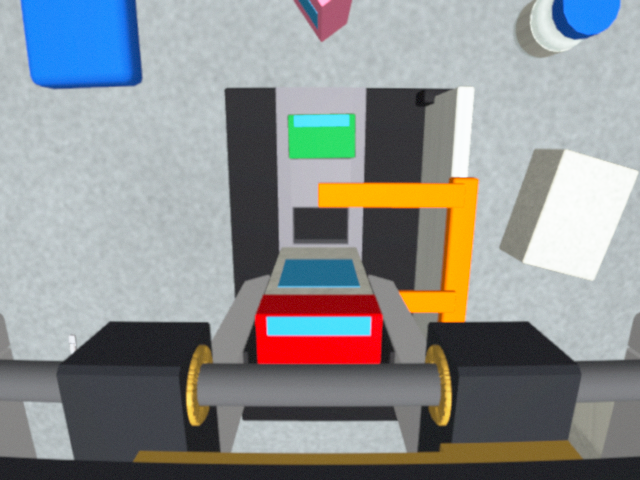

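The carton is drawn out, upright in the jaws, with its label on the +y side. The yellow and green cartons have not moved. Now I'll carry it to the reader with a turn of −1.089 about z.

Request:
jog_arm:
  series: [0,0,-0.05,-0.001,0.015,0.001,-1,0,0,-0.14,-0.003,0.043,0.002,-1,0,0,-0.23,-0.006,0.072,0.002,-1,0,0,-0.33,-0.008,0.102,0.002,-1,0,0,-0.43,-0.01,0.132,0.002,-1,0,0,-0.53,-0.013,0.162,0.002,-1,0,0,-0.63,-0.015,0.193,0.002,-1,0,0,-0.73,-0.018,0.224,0.002,-1,0,0,-0.83,-0.02,0.255,0.002,-1,0,0,-0.92,-0.022,0.284,0.002,-1,0,0,-1.0,-0.024,0.309,0.002,-1,0,0,-1.06,-0.025,0.327,0.002,-1,0,0,-1.089,-0.026,0.336,0.002,-1,0,0,-1.089,-0.026,0.336,0.002,-1,0,0,-1.089,-0.026,0.336,0.002,-1,0,0,-1.089,-0.026,0.336,0.002,-1]

```text
clock: 13.2
eef_pos: [510.2, 265.6, 216.3]
eef_rot: [0.043, 1.571, -2.629]
wrist_force: [0.3, 0.5, -0.6]
finger_gap: 44.1
```

```bash
python3 snap.py scene 5; python3 snap.py wrist 5; python3 snap.py top 5;python3 - <<'E'
from h import *
c=load('scene5');cv2.imwrite('pics/s5c.png',cv2.resize(c['color'][130:330,300:540],None,fx=3,fy=3,interpolation=cv2.INTER_CUBIC))
E
```

```text
13.2 [510.229 265.552 216.34 ] [ 0.043  1.571 -2.629] [ 0.416  0.363  1.457 -0.     1.322  1.517] [ 0.35   0.547 -0.646] 44.13420164373005
13.25 [510.228 265.622 216.421] [ 0.327  1.571 -2.345] [ 0.416  0.362  1.457 -0.     1.322  1.518] [ 0.918 -0.692 -0.68 ] 43.96703678194825
13.3 [510.228 265.679 216.436] [ 0.553  1.571 -2.119] [ 0.416  0.362  1.457 -0.     1.322  1.518] [ 0.015  1.01  -1.986] 43.907497154152715
```

View pics/s5c.png

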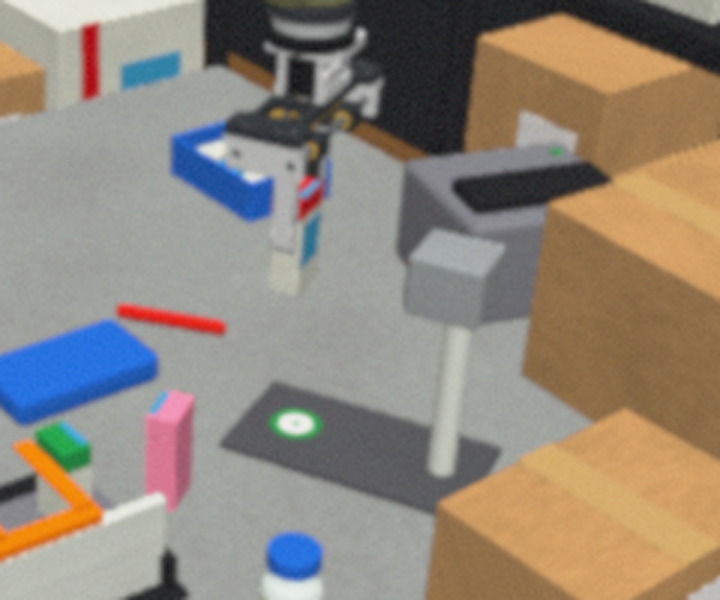

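View pics/wrist5.png

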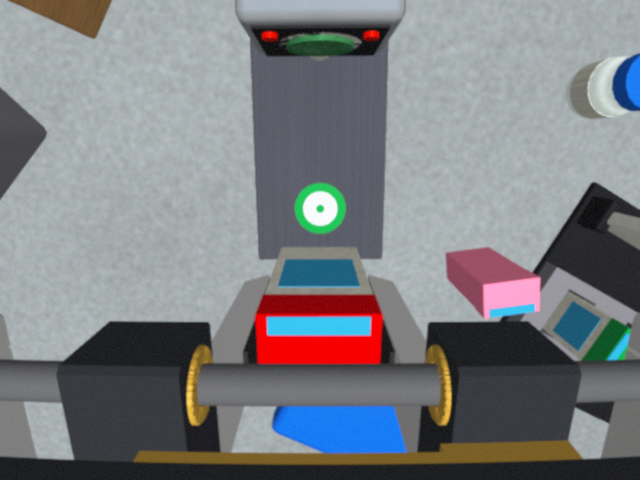

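View pics/top5.png

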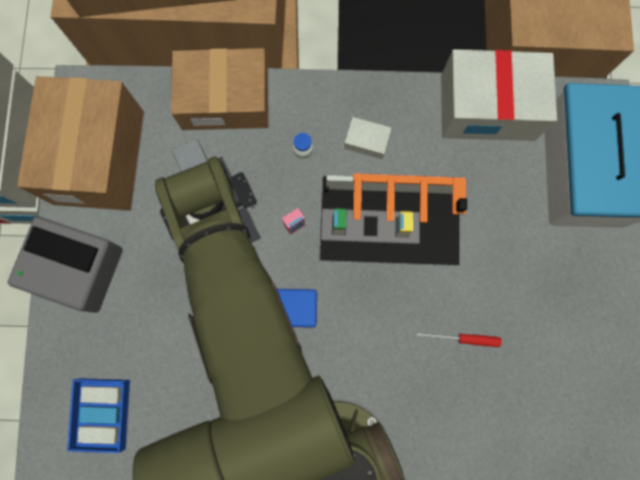

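The wrist view has the ring mark (320,208), the window (320,42) and the label (320,273) all in line. Checking in numbers.

```bash
python3 - <<'E'
from h import *
from cell import manip
np.set_printoptions(precision=1,suppress=True)
c=load('wrist5')
m=onz(c,[(320,208)],8)[0];w=onz(c,[(320,43)],200)[0]
print('mark',m,'window',w,'dist',np.linalg.norm((w-m)[:2]),'yaw',np.arctan2(*(w-m)[1::-1]))
e=onz(c,[(255,200),(250,40),(384,200),(388,40)],8);a=e[1]-e[0];b=e[3]-e[2];print('foot edge yaw',np.arctan2(a[1],a[0]),np.arctan2(b[1],b[0]))
t=onz(c,[(259,296),(380,296)],249)
print('carton +x top edge',t,'mid',t.mean(0));d=t[0]-t[1];print('face yaw',np.arctan2(d[1],d[0])-np.pi/2)
s=load('scene5');M=R.from_euler('xyz',manip.read_state()['eef_rot']).as_matrix();y=M[:,1];print('yaw x',np.arctan2(y[1],y[0])+np.pi/2,M[:,0])
print('aim proj',proj(s,[[522,272,200]]))
# label in scene, blue mask
h=cv2.cvtColor(s['color'],cv2.COLOR_BGR2HSV)
mk=((h[...,0]>92)&(h[...,0]<115)&(h[...,1]>110)).astype(np.uint8);mk[:190]=0;mk[225:]=0;mk[:,:395]=0;mk[:,412:]=0
q=cv2.findNonZero(mk).reshape(-1,2);print(q.mean(0),cv2.boundingRect(mk))
E
```

```text
mark [521.1 269.7   8. ] window [609.2 315.2 200. ] dist 99.18782766403721 yaw 0.47647765194864816
foot edge yaw 0.46710014804333855 0.4791641022870029
carton +x top edge [[517.4 292.4 249. ]
 [536.3 255.1 249. ]] mid [526.8 273.7 249. ]
face yaw 0.46966762511470606
yaw x 0.46958337222024626 [ 0.  0. -1.]
aim proj [[404.1 210.2]]
[403.1 209.1] (401, 203, 5, 14)
```

Everything agrees within a few mm, so I'll hand in.

```bash
python3 -c "
from cell import manip
s=manip.read_state();print(s['clock'],s['eef_pos'],s['finger_gap'],abs(s['qd']).max(),s['wrist_force']);print(manip.sign_off())"
```

```text
13.35 [510.21540752 265.7554783  216.494358  ] 43.91060610867901 0.002419212742080224 [-0.65338455 -0.2552122  -1.68861717]
the job is handed in; nothing more can be done
None
```

The job is handed in: the lock is open, and the arm is holding the red-topped carton in front of the reader. It took 13.4 s of the 48 s allowed, and `sign_off` gives no verdict.

- **Lock:** I slid the black grip about 32 mm, until it met the end stop with a 22 N reaction. The top camera then showed the tabs midway between the pockets, and still there at the end.
- **Carton:** I took the middle carton by its 44 mm faces, lifted it straight out, carried it over and turned it to face the window. The finger gap is 43.9 mm and the joints are still.
- **Facing the reader:** The label faces at 0.470 rad. The reader's direction measured 0.467 to 0.479 rad, and the tool is vertical.
- **Label position:** In the scene view the label is at px (403,209) and the aim point projects to (404,210). The finger hides part of the label there.
- **Disagreement:** The views differ by a few millimetres. The wrist view puts the ring mark about 2 mm from the top view, and the carton's front edge about 4 to 5 mm nearer the reader than planned. Both are well inside the tolerance.
- **Other things:** In the last top picture, the yellow and green cartons, the pink look-alike and the loose things still in view had not moved. The arm hid the marker and part of the coolant brick there, but the scene view shows both in place.

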